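# Lock the bone vibrator carriage home with the turntable cam

## Task

Pull the transit pin straight up out of its well in the test box and put it, standing or lying, in the open aluminium tray. Then slide the carriage with the grey vibrator cube towards the turntable until its headed stud stops in the mouth of the curved slot, and turn the turntable's bar grip clockwise all the way, so that the slot draws the stud tight and the carriage is fully home. Let go of everything and leave the magnifier, tuning fork and jar where they are.

Things in the scene. Friction and masses are not known exactly. Their poses are not given: they have to be found in the camera images.
- test_box: Beige metal box, fixed. Origin on the desk, z up, -x side faces the robot. x from -100 to 100, y from -170 to 150. Front wall 45 high; from it a deck slopes up 30 deg to x=30, height 120, then the top is flat to x=100. Deck normal (-0.5, 0, 0.866), up-slope (0.866, 0, 0.5) in box axes. Side lips 6 high. Red square button at front -y corner plays no part.
- deck (a point): Point on the sloping deck's surface at x=-35, y=0, z=82.5 of the test box; axes: x up the slope, y the box's y, z the deck normal (tilted 30 deg from vertical towards the robot side). The cam axis meets the deck at y=-65 (x=0); the vibrator cube's centre stays at x=0, z=29, y=100 minus carriage travel.
- well (a point): Centre of the mouth of a round upright well, 21.5 bore, 70 deep, in the flat top of the test box (x=65, y=25, z=120 of the box). The pin stands in it.
- cam_grip (a point): Middle of the turntable's grip, on its axis, 42 above deck. Turntable cam: plate of 60 radius, 8 to 16 above deck, turning about the deck normal, with a curved slot open at the rim. Grip: black bar 46 long, 14 wide, 16 to 52 above deck. Site turns with it: z out of the deck along the axis; bar's length lies 0.70 rad counter-clockwise about z from point x; at cam=0 point x is up-slope.
- cam (a joint): Turntable angle, rad; 0 = slot mouth open towards the stud, grows clockwise seen from above the deck, stop at 1.45. Starts at 0 to 0.25 (mouth faces the stud). From about 0.4 to 1.3 the slot hooks the stud and draws the carriage in by 10 mm; beyond that it holds it home. Stays where left (friction 0.06 N m). One grasp can turn it all the way.
- carriage (a joint): Carriage travel, m, level along the box's -y towards the turntable; friction 2.5 N, stays where left. Starts at 0 to 0.025 (back stop -0.012). With the cam open the stud stops in the slot mouth at about 0.069; within 3 mm of that the turning cam catches it. 0.079 = home, reached only by turning the cam. With the pin in its well the carriage stops near 0.055.
- vibrator (a point): Centre of the grey 30 mm plastic cube fixed on the sliding carriage; axes as deck, cube faces along them. It stands 14 to 44 above the deck, on a beige plate 56 (x) by 50 (y). A tail runs up-slope to an upright tab (16 wide in y; x 51 to 81, z 124 to 148 in box frame), level with the cube in y, that passes over the well.
- stud (a point): Nickel headed stud on the carriage: stem 8 across along the deck normal, 52 from the cube's centre towards the turntable; 16 mm round head 17 to 22 above the deck, just above the cam plate. Site on its axis, 20 above deck.
- pin: Loose nickel transit pin, round bar 20 across, 110 long, 0.08 to 0.17 kg. Origin at the centre of its lower end, z along it. It stands upright 70 deep in the well, 40 proud of the flat top, in the way of the carriage's tab. Draw it straight up by more than 70. In the tray it may stand or lie; it topples easily.
- pin_top (a point): Centre of the pin's upper end, 160 above the desk at the start.
- pin_mid (a point): Middle of the pin, halfway along its axis.
- tray: Fixed square open aluminium tray, 160 x 160 outside, walls 4 thick and 28 high, floor 4 thick; origin at the centre of its underside, on the desk, left or right of the box.
- magnifier: Bystander: loose chrome hand magnifier lying flat, 112 across the rim, origin at the lens centre, handle along -x to 170 from it.
- tuning_fork: Bystander: loose nickel tuning fork lying flat along its x, about 185 long, 30 wide, 15 high.
- jar: Bystander: loose closed jar, 64 across, 85 high; origin at the centre of its base.
Mind the look-alikes: they are no part of the job. Leave any brown or green look-alike of the pin alone.

How it is judged (in metres and radians):
On the way, in this order (a step that is already met when the one before it is completed fails the run):
1. the pin is out of its well and lies or stands released in the tray (x of pin_mid in the frame of tray between -0.075 and 0.075 m and y of pin_mid in the frame of tray between -0.075 and 0.075 m and z of pin_mid in the frame of tray below 0.08 m and contact force between pin and tray above 0.3 N and linear speed of pin below 0.03 m/s and contact force between the fingers and pin below 0.1 N), for 0.2 s.
2. the carriage is slid up so that its stud is in the mouth of the slot, the cam still open (value of joint carriage above 0.0645 m and value of joint cam below 0.6 rad), for 0.1 s.
At the end, for the whole second after the job is handed in: The pin is at rest in the tray, standing, lying or leaning (its middle inside the tray walls and less than 80 mm above the desk); the cam is turned past 1.3 rad (stop at 1.45); the carriage is within 2 mm of its home stop and still; nothing is touched by the robot (all of step 1 and value of joint cam above 1.3 rad and value of joint carriage above 0.077 m and velocity of joint carriage below 0.005 m/s).
It fails at once if the magnifier is pushed more than 25 mm from its place (distance of magnifier from where it was at the start of the episode above 0.025 m).
It fails at once if the tuning fork is pushed more than 25 mm from its place (distance of tuning_fork from where it was at the start of the episode above 0.025 m).
It fails at once if the jar is pushed more than 25 mm from its place (distance of jar from where it was at the start of the episode above 0.025 m).
It also fails if it takes over 58 s, if anything falls off the work surface, if the arm or the gripper's body presses on something with over 40 N, if the wrist force passes 120 N, or if a joint passes its speed limit or range.

## Robot

A 6-joint arm with a two-finger parallel gripper is mounted at the origin on the work surface. World frame = base frame: x ahead of the robot, y to its left, z up, the work surface at z = 0. Lengths are in mm, angles in rad, forces in N, time in s.
With the tool pointing down it reaches from about 325 to 875 mm from the base axis. Payload 4.4 kg.
Tool frame: the origin (TCP) lies between the finger pads; the fingertips stand 25 mm ahead of it and the grasp point (between the pads) lies 6 mm ahead of it (r.tip_reach is the distance from the TCP to the fingertips, in mm); z points along the fingers, y is the line along which they close (so a half turn about z gives the same grasp; the last joint's range is limited). The gripper opens to 85 mm and grips with 20 to 120 N. Pads are 22 mm wide; open, the fingers measure 114 mm over their backs; the gripper's body (76 mm by 85 mm) begins 54 mm behind the grasp point. The pads swing forward as they close: fully open they stand 13 mm farther back than shut.
Start: joints at [1.042, 0.207, 1.542, -0, 1.393, -0.15], TCP at [212.648, 534.236, 256.282] pointing down, gripper open.
Joint ranges: [-2.73, 2.73], [-0.86, 2.22], [0.23, 2.46], [-1.11, 4.25], [0.08, 2.63], [-2.82, 2.82]. Speed limits (rad/s): [2.79, 2.79, 3.14, 3.14, 3.14, 3.14].

## Interface

Orientations are given as a 3x3 rotation matrix whose columns are the frame's x, y, z axes.
In Python, from plant import r gives the robot as it stands.
- The arm moves only by the tool carry_out, never from a script. Its argument "motion" is a list that holds one entry, the list of rows, each a list of 4 numbers: the shift along the tool's x, y, z in cm, then the turn about the tool's z in degrees. A call has 1 to 20 rows; each row shifts and turns the commanded pose from where the row before left it, along the tool's axes as they then stand; what a row does not reach is not made up. A row lasts 1/12 s, in which the tool goes at most 41.7 mm and 7.16 degrees, less where a joint would pass 70% of its speed; a pose out of reach is approached as far as the arm can. A call with a gripper value outside its range is refused whole. "jaw" is the finger opening in cm, from 0 to 8.54, set as the call begins (left out, the last holds). The fingers move at their own pace and stop on an object; "squeeze" is the grip in N (left out, the last holds). Time passes only in rows, so rows that do not move let the fingers close. It gives the time, the measured TCP pose, the force, the opening and the grip force at its end, in the units of the state.
- r.get_state(): the state, without advancing time (a new reading comes with each control period).
- r.snapshot(name): name is "side" or "top"; returns the picture (480x640x3 uint8, red, green, blue); there is no depth.
- r.get_calibration(name): a dict with "K" (3x3 intrinsics, pixels), "extrinsics" (4x4, takes a point from camera to world coordinates). Camera axes: x right, y down, z forward; pixel columns grow to the right and rows downward; lengths in mm; the calibration is good to about 2 mm. A picture is of the moment at which its call begins. get_calibration takes no time and is no camera call.
- r.close_job(): hands the job in; it is judged then, once.
The state is a dict: "time_s": time; "joints": joint angles; "dq": joint speeds; "joint_efforts": joint torques, N m; "eef_pos": TCP position; "eef_rot": TCP orientation; "contact_force": force on the tool from outside, world axes, zero at the start; "torque": the same for the moment, N m; "opening": finger opening in mm; "grip_force": force on a finger pad.
Only numpy, scipy, OpenCV 4.12 (cv2) and the standard library are available. Lean on these libraries where they do the work, as an engineer would, in place of code of your own. Each camera call takes 0.05 s, during which the arm holds its last target. There are 200 camera calls.

## Working session

There is one attempt and no reset: what is moved stays moved. The work goes in short steps, Python scripts to look and compute and a tool call to move; the robot and the scene stay as the last step left them, time stands still between calls to the robot, and variables do not carry over. Pictures are saved under pics/ and viewed, at most 10 in all, crops included, and the job is handed in when it is done.

Besides the shell and the picture viewer there is one more tool, called after "Call:" as name(argument=value, ...) on one line, values as JSON. carry_out: Moves the arm, as the interface text tells. Its arguments: {"type":"object","properties":{"motion":{"type":"array","items":{"type":"array","items":{"type":"array","items":{"type":"number"}}}},"jaw":{"type":"number"},"squeeze":{"type":"number"}},"required":["motion"]}

```bash
mkdir -p pics; ls
python3 - <<'E'
from plant import r
import cv2,numpy as np
for n in("side","top"):
    cv2.imwrite(f"pics/{n}0.png",r.snapshot(n)[:,:,::-1]); c=r.get_calibration(n); print(n,np.round(c["K"],1).tolist(),np.round(c["extrinsics"],3).tolist())
s=r.get_state(); print(s["time_s"],np.round(s["eef_rot"],3).tolist(),s["opening"])
E
```

```text
pics
side [[484.8, 0.0, 314.5], [0.0, 484.8, 235.8], [0.0, 0.0, 1.0]] [[-0.892, -0.33, 0.307, 293.601], [-0.451, 0.673, -0.586, 602.007], [-0.013, -0.662, -0.749, 871.841], [0.0, 0.0, 0.0, 1.0]]
top [[482.4, 0.0, 321.4], [0.0, 482.4, 241.6], [0.0, 0.0, 1.0]] [[0.002, -0.985, 0.171, 456.275], [-1.0, 0.003, 0.027, -9.034], [-0.027, -0.171, -0.985, 1024.068], [0.0, 0.0, 0.0, 1.0]]
0.1 [[-0.929, 0.37, -0.001], [0.37, 0.929, -0.002], [0.0, -0.002, -1.0]] 85.16089223091676
```

View pics/side0.png

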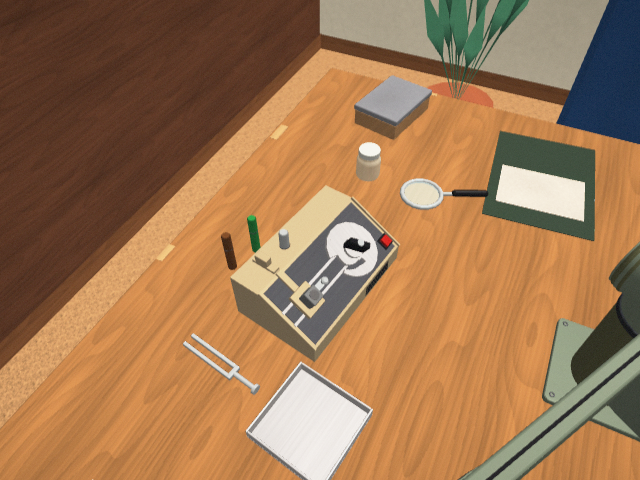

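View pics/top0.png

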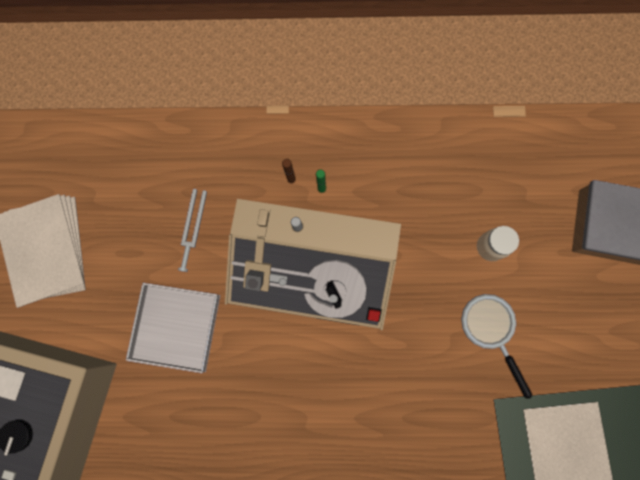

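The side view shows the pin at about (284,240), cube (313,293), turntable (352,248) and tray (310,425). In the top view the pin is at (296,222), cube (254,281), cam centre (335,290) and tray (173,328). I'll zoom in for precise corners.

```bash
cat > h.py <<'E'
from plant import r
import cv2,numpy as np
def ray(n,uv):
    c=r.get_calibration(n);E=np.array(c["extrinsics"])
    d=E[:3,:3]@np.linalg.inv(np.array(c["K"]))@np.array([uv[0],uv[1],1.]);return E[:3,3],d
def onz(n,uv,z):
    o,d=ray(n,uv);return o+d*(z-o[2])/d[2]
def tri(a,b):
    (o,d),(p,e)=ray("side",a),ray("top",b)
    s=np.linalg.lstsq(np.c_[d,-e],p-o,rcond=None)[0];x,y=o+d*s[0],p+e*s[1];return (x+y)/2,np.linalg.norm(x-y)
def proj(n,P):
    c=r.get_calibration(n);E=np.linalg.inv(np.array(c["extrinsics"]));q=np.array(c["K"])@(E[:3,:3]@np.asarray(P)+E[:3,3]);return q[:2]/q[2]
E
python3 - <<'E'
import cv2
t=cv2.imread("pics/top0.png");s=cv2.imread("pics/side0.png")
cv2.imwrite("pics/t1.png",cv2.resize(t[190:340,215:415],None,fx=4,fy=4,interpolation=cv2.INTER_CUBIC))
cv2.imwrite("pics/s1.png",cv2.resize(s[180:360,220:420],None,fx=3.3,fy=3.3,interpolation=cv2.INTER_CUBIC))
E
```

```text
(no output)
```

View pics/t1.png

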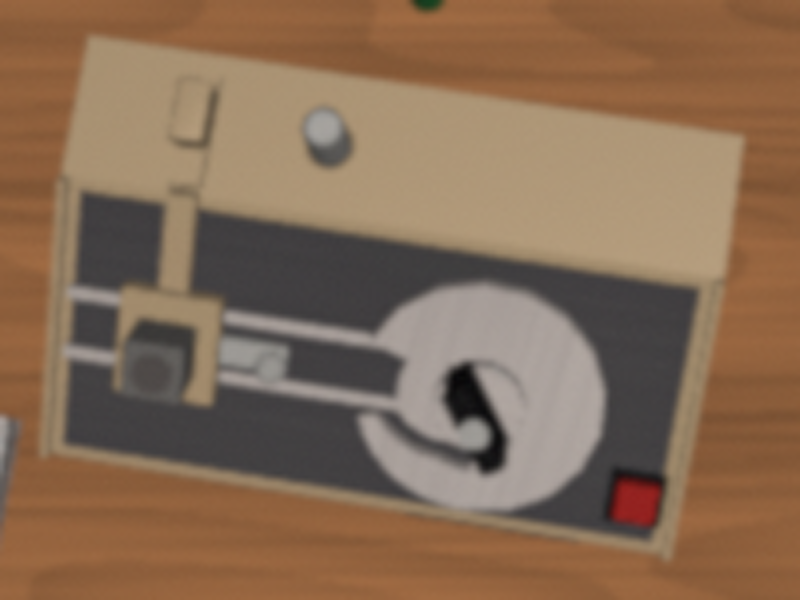

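View pics/s1.png

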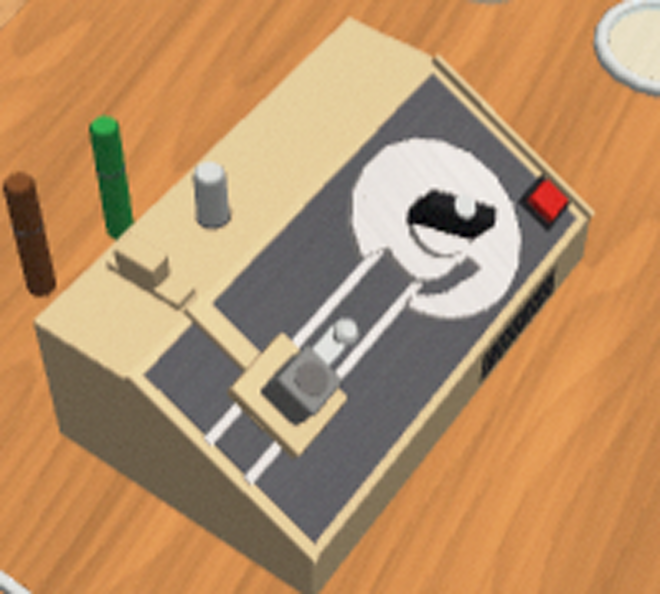

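Crop readings: the box's back corners are at top px (237,199) and (401,224). The pin top is at top (296.2,221.2) / side (284.2,232.1), and the cube top at top (253,283) / side (314.5,294.2). The grip bar runs from top px (330.5,283) to (338,306).

```bash
cat > m.py <<'E'
from h import *
T=lambda a,b:(215+a/4-.4,190+b/4-.4)
S=lambda a,b:(220+a/3.3-.4,180+b/3.3-.4)
L=onz("top",T(88,35),120);R=onz("top",T(744,137),120)
ey=(L-R)/np.linalg.norm(L-R);ex=np.array([ey[1],-ey[0],0]);ez=np.array([0,0,1.])
print("len",np.linalg.norm(L-R),"yaw",np.arctan2(ex[1],ex[0]))
LR2=tri(S(350,16),T(744,137));print("R tri",LR2)
O=(L+R)/2-ex*100+ey*10;O[2]=0
pin=tri(S(212,170),T(325,125));print("pin",pin,"pred",O+ex*65+ey*25+ez*160, "topray",onz("top",T(325,125),160),"sideray",onz("side",S(212,170),160))
O2=onz("top",T(325,125),160)-ex*65-ey*25;O2[2]=0;O3=onz("side",S(212,170),160)-ex*65-ey*25;O3[2]=0
print("O",O,O2,O3)
O=(O+O2+O3)/3
B=np.c_[ex,ey,ez]
D=B@np.array([[.866,0,-.5],[0,1,0],[.5,0,.866]]);Dp=O+B@np.array([-35,0,82.5])
cube=tri(S(312,377),T(152,373));print("cube top in deck",D.T@(cube[0]-Dp),cube[1])
cam=Dp+D@np.array([0,-65,52]);print("cam grip top px",proj("top",cam),proj("side",cam), "meas",T(477,418))
print("O",O,"D",D.round(4).tolist(),"Dp",Dp)
np.savez("box.npz",O=O,B=B,D=D,Dp=Dp)
t=cv2.imread("pics/top0.png")[270:385,115:225];hsv=cv2.cvtColor(t,cv2.COLOR_BGR2HSV)
m=((hsv[...,1]<60)).astype(np.uint8);n,l,st,c=cv2.connectedComponentsWithStats(m)
k=1+st[1:,4].argmax();rc=cv2.minAreaRect(np.argwhere(l==k)[:,::-1].astype(np.float32));u=np.add(rc[0],(115,270));print("tray",u,rc[1:],onz("top",u,22))
E
python3 m.py
```

```text
len 320.14945967775634 yaw -0.1626271428364017
R tri (array([ 647.46005101, -134.66267111,  122.37458804]), np.float64(1.7835657773106817))
pin (array([644.90004748,  61.57546043, 160.99504155]), np.float64(0.1969148431846595)) pred [644.13726746  62.9316379  160.        ] topray [645.02140161  61.62514577 160.        ] sideray [645.49410636  60.83185139 160.        ]
O [575.94714029  48.78573543   0.        ] [576.83127444  47.4792433    0.        ] [577.30397919  46.68594892   0.        ]
cube top in deck [ 1.4610305  89.33718444 45.61880874] 1.7660140347277353
cam grip top px [333.27998609 298.02025421] [361.35517488 242.18458958] meas (333.85, 294.1)
O [576.69413131  47.65030921   0.        ] D [[0.8546, 0.1619, -0.4934], [-0.1402, 0.9868, 0.081], [0.5, 0.0, 0.866]] Dp [542.15594492  53.31720265  82.5       ]
tray [172.54053879 327.25675964] ((81.706298828125, 79.89791107177734), 9.462322235107422) [451.72164512 325.32914181  22.        ]
```

Box, pin and tray are located: pin (645, 61.5), tray (452, 325), carriage about 11 mm. Next I move above the pin.

Call:
carry_out(motion=[[[-1.5, -0.7, 0, 0], [-2.9, -1.4, 0, 0], [-2.9, -1.4, 0, 0], [-2.9, -1.4, 0, 0], [-2.9, -1.4, 0, 0], [-2.9, -1.4, 0, 0], [-2.9, -1.4, 0, 0], [-2.9, -1.4, 0, 0], [-2.9, -1.4, 0, 0], [-2.9, -1.4, 0, 0], [-2.9, -1.4, 0, 0], [-2.9, -1.4, 0, 0], [-2.9, -1.4, 0, 0], [-2.9, -1.4, 0, 0], [-2.9, -1.4, 0, 0], [-2.9, -1.4, 0, 0], [-2.9, -1.4, 0, 0], [-2.9, -1.4, 0, 0], [-2.9, -1.4, 0, 0], [-2.9, -1.4, 0, 0]]], jaw=8.5, squeeze=60)

```text
time_s: 1.77
eef_pos: [638.1, 69.9, 255.5]
eef_rot: [[-0.929, 0.37, -0.001], [0.37, 0.929, 0.0], [0.001, -0.0, -1.0]]
contact_force: [0.9, 1.1, 0.1]
opening: 85.2
grip_force: 0.0
```

```bash
cat > go.py <<'E'
import sys,numpy as np
from h import *
s=r.get_state();R=np.array(s["eef_rot"]);p=np.array(s["eef_pos"])
print("t",s["time_s"],"p",p.round(1),"yaw_y",round(float(np.arctan2(R[1,1],R[0,1])),3),"q6",round(s["joints"][5],3),"F",np.round(s["contact_force"],1),"open",round(s["opening"],1),"grip",round(s["grip_force"],1))
if len(sys.argv)>3: print("delta cm",(R.T@(np.array(list(map(float,sys.argv[1:4])))-p)/10).round(2))
E
python3 go.py 645 61.5 256
```

```text
t 1.7667 p [638.1  69.9 255.5] yaw_y 1.192 q6 -1.217 F [0.9 1.1 0.1] open 85.2 grip 0.0
delta cm [-0.95 -0.53 -0.05]
```

Call:
carry_out(motion=[[[-0.5, -0.3, 0, 0], [-0.45, -0.2, 0, 0], [0, 0, 2.0, 0], [0, 0, 2.0, 0], [0, 0, 2.0, 0], [0, 0, 1, 0], [0, 0, 0, 0], [0, 0, 0, 0]]])

```text
time_s: 2.43
eef_pos: [643.8, 63.9, 185.8]
eef_rot: [[-0.929, 0.369, -0.002], [0.369, 0.929, 0.0], [0.002, -0.0, -1.0]]
contact_force: [0.2, -0.2, -0.1]
opening: 84.9
grip_force: 0.0
```

```bash
python3 go.py 645 61.5 151
python3 - <<'E'
from h import *
a=r.snapshot("side")[:,:,::-1]; b=r.snapshot("top")[:,:,::-1]
f=lambda i:cv2.resize(i,(400,400),interpolation=cv2.INTER_CUBIC)
cv2.imwrite("pics/2.png",np.hstack([f(a[150:300,210:360]),f(b[150:300,220:370])]))
E
```

```text
t 2.4333 p [643.8  63.9 185.8] yaw_y 1.193 q6 -1.228 F [ 0.2 -0.2 -0.1] open 84.9 grip 0.0
delta cm [-0.2  -0.17  3.48]
```

View pics/2.png

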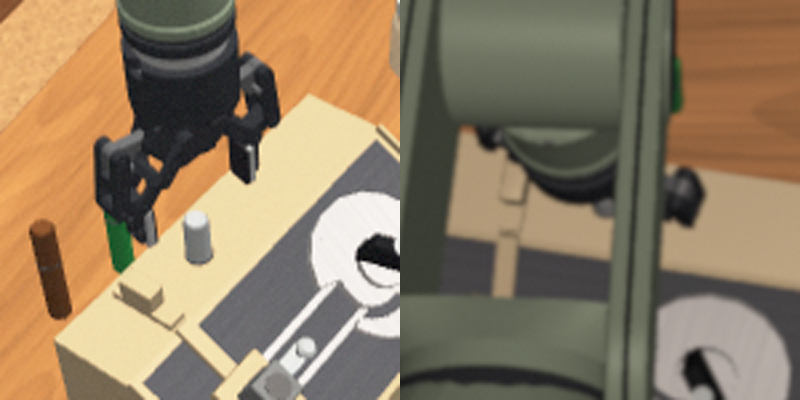

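The side view shows the pin between the open fingers, with the look-alikes clear. I descend and close.

Call:
carry_out(motion=[[[-0.2, -0.2, 0.5, 0], [0, 0, 1.0, 0], [0, 0, 1.0, 0], [0, 0, 1.0, 0], [0, 0, 0, 0], [0, 0, 0, 0]]])

```text
time_s: 3.03
eef_pos: [644.5, 60.5, 149.3]
eef_rot: [[-0.929, 0.37, -0.004], [0.37, 0.929, 0.0], [0.003, -0.001, -1.0]]
contact_force: [-0.2, -0.2, 0.1]
opening: 85.2
grip_force: 0.0
```

Call:
carry_out(motion=[[[0, 0, 0, 0], [0, 0, 0, 0], [0, 0, 0, 0], [0, 0, 0, 0], [0, 0, 0, 0], [0, 0, 0, 0], [0, 0, 0, 0], [0, 0, 0, 0], [0, 0, 0, 0], [0, 0, 0, 0], [0, 0, 0, 0], [0, 0, 0, 0]]], jaw=1.0, squeeze=50)

```text
time_s: 4.03
eef_pos: [646.3, 61.2, 151.9]
eef_rot: [[-0.929, 0.37, 0.002], [0.37, 0.929, 0.001], [-0.001, 0.002, -1.0]]
contact_force: [2.0, 5.3, 4.0]
opening: 19.0
grip_force: 49.3
```

Call:
carry_out(motion=[[[0, 0, -0.5, 0], [0, 0, -0.8, 0], [0, 0, -1, 0], [0, 0, -1, 0], [0, 0, -1, 0], [0, 0, -1, 0], [0, 0, -1, 0], [0, 0, -1, 0], [0, 0, -1, 0], [0, 0, -1, 0], [0, 0, -1, 0], [0, 0, -0.8, 0], [0, 0, 0, 0]]])

```text
time_s: 5.12
eef_pos: [646.7, 60.1, 265.3]
eef_rot: [[-0.929, 0.37, 0.004], [0.37, 0.929, -0.001], [-0.004, 0.001, -1.0]]
contact_force: [0.4, 0.6, -0.6]
opening: 19.0
grip_force: 49.6
```

```bash
python3 go.py 452 325 262
```

```text
t 5.1167 p [646.7  60.1 265.3] yaw_y 1.192 q6 -1.232 F [ 0.4  0.6 -0.6] open 19.0 grip 49.6
delta cm [27.9  17.4   0.22]
```

Call:
carry_out(motion=[[[0.8, 0.5, 0, 0], [1.6, 1.0, 0, 0], [1.6, 1.0, 0, 0], [1.6, 1.0, 0, 0], [1.6, 1.0, 0, 0], [1.6, 1.0, 0, 0], [1.6, 1.0, 0, 0], [1.6, 1.0, 0, 0], [1.6, 1.0, 0, 0], [1.6, 1.0, 0, 0], [1.6, 1.0, 0, 0], [1.6, 1.0, 0, 0], [1.6, 1.0, 0, 0], [1.6, 1.0, 0, 0], [1.6, 1.0, 0, 0], [1.6, 1.0, 0, 0], [1.6, 1.0, 0, 0], [1.5, 0.9, 0, 0], [0, 0, 0, 0], [0, 0, 0, 0]]])

```text
time_s: 6.78
eef_pos: [449.1, 326.1, 261.7]
eef_rot: [[-0.93, 0.367, -0.001], [0.367, 0.93, -0.001], [0.001, -0.001, -1.0]]
contact_force: [0.7, -1.4, -1.2]
opening: 19.0
grip_force: 49.6
```

Call:
carry_out(motion=[[[0, 0, 1, 0], [0, 0, 2, 0], [0, 0, 2, 0], [0, 0, 2, 0], [0, 0, 2, 0], [0, 0, 2, 0], [0, 0, 2, 0], [0, 0, 1, 0], [0, 0, 0, 0], [0, 0, 0, 0]]])

```text
time_s: 7.62
eef_pos: [450.7, 324.7, 121.6]
eef_rot: [[-0.929, 0.371, -0.001], [0.371, 0.929, -0.001], [0.001, -0.001, -1.0]]
contact_force: [0.4, -0.3, -1.9]
opening: 18.4
grip_force: 49.6
```

```bash
python3 go.py 452 325 105
python3 - <<'E'
from h import *
a=r.snapshot("side")[:,:,::-1]
cv2.imwrite("pics/3.png",cv2.resize(a[300:480,190:430],None,fx=2.5,fy=2.5,interpolation=cv2.INTER_CUBIC))
E
```

```text
t 7.6167 p [450.7 324.7 121.6] yaw_y 1.191 q6 -0.723 F [ 0.4 -0.3 -1.9] open 18.4 grip 49.6
delta cm [-0.11  0.08  1.66]
```

View pics/3.png

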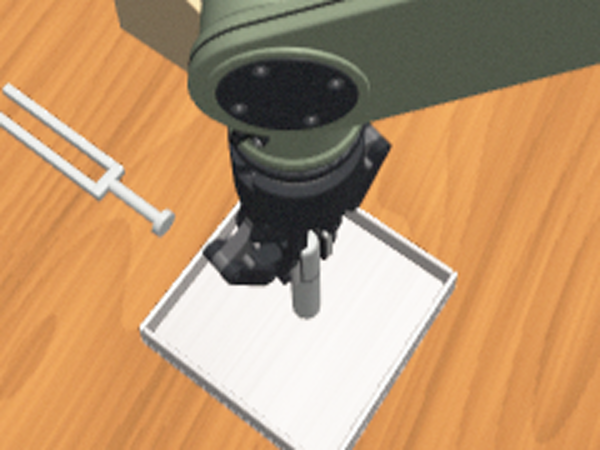

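The view shows the pin held upright over the middle of the tray, its foot at crop (307,312). I lower it gently to contact.

Call:
carry_out(motion=[[[0, 0, 0.5, 0], [0, 0, 0.4, 0], [0, 0, 0.3, 0], [0, 0, 0.2, 0], [0, 0, 0.1, 0], [0, 0, 0, 0], [0, 0, 0, 0]]])

```text
time_s: 8.25
eef_pos: [450.8, 325.4, 107.3]
eef_rot: [[-0.929, 0.37, 0.0], [0.37, 0.929, 0.0], [-0.0, 0.0, -1.0]]
contact_force: [-0.3, 0.5, -1.4]
opening: 18.6
grip_force: 49.6
```

Call:
carry_out(motion=[[[0, 0, 0.1, 0], [0, 0, 0.1, 0], [0, 0, 0.1, 0], [0, 0, 0, 0], [0, 0, 0, 0]]])

```text
time_s: 8.67
eef_pos: [451.4, 325.7, 105.8]
eef_rot: [[-0.929, 0.37, 0.001], [0.37, 0.929, 0.0], [-0.001, 0.001, -1.0]]
contact_force: [-2.1, -1.7, 6.2]
opening: 18.6
grip_force: 50.6
```

Contact: 6 N upward. Release.

Call:
carry_out(motion=[[[0, 0, 0, 0], [0, 0, 0, 0], [0, 0, 0, 0], [0, 0, 0, 0], [0, 0, 0, 0], [0, 0, 0, 0], [0, 0, 0, 0], [0, 0, 0, 0]]], jaw=6.0)

```text
time_s: 9.33
eef_pos: [450.8, 325.3, 104.2]
eef_rot: [[-0.929, 0.37, -0.0], [0.37, 0.929, -0.0], [0.0, -0.0, -1.0]]
contact_force: [0.4, -0.6, -0.4]
opening: 59.8
grip_force: 0.0
```

Call:
carry_out(motion=[[[0, 0, -0.5, 0], [0, 0, -1, 0], [0, 0, -2, 0], [0, 0, -2, 0], [0, 0, -2, 0], [0, 0, -2, 0], [0, 0, -2, 0], [0, 0, -2, 0], [0, 0, -1, 0]]])

```text
time_s: 10.08
eef_pos: [452.1, 326.1, 253.5]
eef_rot: [[-0.929, 0.37, 0.005], [0.37, 0.929, 0.003], [-0.004, 0.005, -1.0]]
contact_force: [0.6, -0.0, 0.4]
opening: 60.1
grip_force: 0.0
```

```bash
python3 - <<'E'
from h import *
z=np.load("box.npz");D,Dp=z["D"],z["Dp"]
P=lambda a,b,c:(Dp+D@np.array([a,b,c])).round(1)
print("cube +y face at c=.011",P(0,104,29),"home-10",P(0,46,29)); print("grip",P(0,-65,42)); print("boxyaw",np.arctan2(D[1,0],D[0,0]))
# bar angle from side & top px of the bar's black pixels: tangent direction, both ends of top face
T=lambda a,b:(215+a/4-.4,190+b/4-.4)
def ond(n,uv,h):
    o,d=ray(n,uv);nz=D[:,2];k=((Dp+nz*h-o)@nz)/(d@nz);return D.T@(o+d*k-Dp)
for n,uv in(("top",T(462,373)),("top",T(492,468))):print(ond(n,uv,52))
for off in(-23,0,23):
  for ang in(.45,.6,.7):
    q=P(off*np.cos(ang),-65+off*np.sin(ang),52);print(off,ang,((proj("top",q)-(215,190)+.4)*4).round(),((proj("side",q)-(220,180)+.4)*3.3).round())
E
python3 go.py
python3 - <<'E'
from h import *
a=r.snapshot("side")[:,:,::-1]
f=lambda i:cv2.resize(i,(400,400),interpolation=cv2.INTER_CUBIC)
cv2.imwrite("pics/4.png",np.hstack([f(a[330:480,230:380]),f(a[200:300,300:400])]))
E
```

```text
cube +y face at c=.011 [544.7 158.3 107.6] home-10 [535.3 101.1 107.6]
grip [510.9  -7.4 118.9]
boxyaw -0.1626271428364017
[ 29.4337656  -55.03586664  51.997712  ]
[-16.07561729 -75.35847395  51.997712  ]
-23 0.45 [490. 477.] [500. 220.]
-23 0.6 [497. 475.] [501. 215.]
-23 0.7 [501. 473.] [501. 212.]
0 0.45 [475. 434.] [468. 207.]
0 0.6 [475. 434.] [468. 207.]
0 0.7 [475. 434.] [468. 207.]
23 0.45 [459. 390.] [435. 193.]
23 0.6 [453. 392.] [434. 198.]
23 0.7 [448. 394.] [434. 201.]
t 10.0833 p [452.1 326.1 253.5] yaw_y 1.192 q6 -0.722 F [ 0.6 -0.   0.4] open 60.1 grip 0.0
```

View pics/4.png

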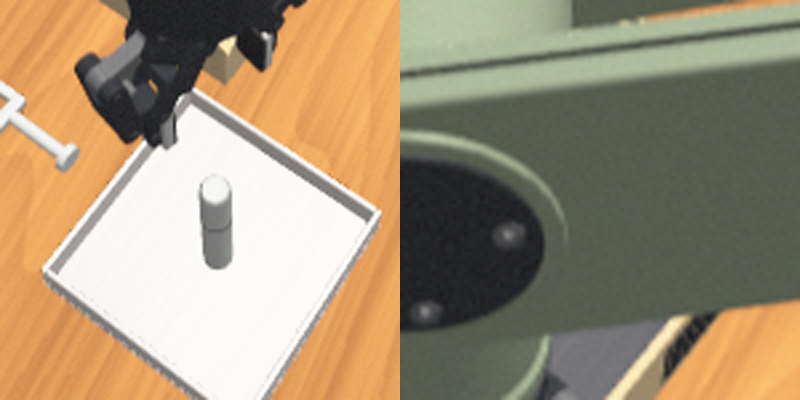

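The pin stands released in the tray, foot at crop (217,262). Now to the +y side of the cube, with closed fingers and y aligned to the box.

```bash
python3 go.py 549 185 253
```

```text
t 10.1333 p [452.8 326.5 254.7] yaw_y 1.192 q6 -0.723 F [1.1 0.1 1.6] open 60.1 grip 0.0
delta cm [-14.16  -9.59   0.19]
```

Call:
carry_out(motion=[[[-1.4, -1.0, 0, 0], [-1.4, -1.0, 0, 0], [-1.4, -1.0, 0, 0], [-1.4, -1.0, 0, 0], [-1.4, -0.9, 0, 0], [-1.4, -0.9, 0, 0], [-1.4, -0.9, 0, 0], [-1.4, -0.9, 0, 0], [-1.4, -1.0, 0, 0], [-1.5, -1.0, 0, 0], [0, 0, 0, -4], [0, 0, 0, -4.4], [0, 0, 0, -4], [0, 0, 2, 0], [0, 0, 2, 0], [0, 0, 2, 0], [0, 0, 1, 0], [0, 0, 0, 0], [0, 0, 0, 0]]], jaw=0, squeeze=40)

```text
time_s: 11.72
eef_pos: [545.8, 184.0, 178.6]
eef_rot: [[-0.987, 0.162, -0.002], [0.162, 0.987, -0.0], [0.002, -0.001, -1.0]]
contact_force: [0.8, 0.0, 0.5]
opening: -0.3
grip_force: 0.0
```

```bash
python3 go.py 549 185 128
```

```text
t 11.7167 p [545.8 184.  178.6] yaw_y 1.408 q6 -1.234 F [0.8 0.  0.5] open -0.3 grip 0.0
delta cm [-0.31  0.16  5.06]
```

Call:
carry_out(motion=[[[-0.2, 0.1, 1.0, 0], [0, 0, 1.2, 0], [0, 0, 1.2, 0], [0, 0, 1.0, 0], [0, 0, 0.6, 0], [0, 0, 0, 0], [0, -0.5, 0, 0], [0, -0.5, 0, 0], [0, -0.5, 0, 0], [0, -0.5, 0, 0], [0, -0.5, 0, 0], [0, -0.5, 0, 0]]])

```text
time_s: 12.72
eef_pos: [544.0, 154.8, 129.8]
eef_rot: [[-0.987, 0.162, 0.001], [0.162, 0.987, 0.001], [-0.001, 0.001, -1.0]]
contact_force: [2.0, 2.8, -1.1]
opening: 0.2
grip_force: 1.4
```

```bash
python3 go.py 537.6 115.4 128
python3 - <<'E'
from h import *
a=r.snapshot("side")[:,:,::-1]
cv2.imwrite("pics/5.png",cv2.resize(a[180:360,220:420],None,fx=3.3,fy=3.3,interpolation=cv2.INTER_CUBIC))
E
```

```text
t 12.7167 p [544.  154.8 129.8] yaw_y 1.408 q6 -1.284 F [ 2.   2.8 -1.1] open 0.2 grip 1.4
delta cm [-0.01 -3.99  0.18]
```

View pics/5.png

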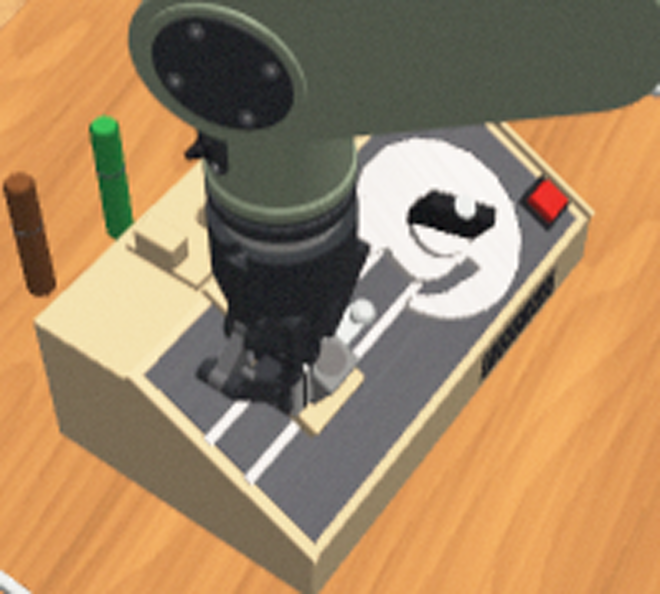

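The fingers are pushing on the cube, and the stud has moved to crop (363,312). I continue, then creep to the stop.

Call:
carry_out(motion=[[[0, -0.5, 0, 0], [0, -0.5, 0, 0], [0, -0.5, 0, 0], [0, -0.5, 0, 0], [0, -0.5, 0, 0], [0, -0.4, 0, 0], [0, -0.2, 0, 0], [0, 0, 0, 0]]])

```text
time_s: 13.43
eef_pos: [538.4, 123.7, 129.3]
eef_rot: [[-0.987, 0.162, -0.0], [0.162, 0.987, -0.001], [0.0, -0.001, -1.0]]
contact_force: [0.1, -0.6, -0.5]
opening: -0.1
grip_force: 0.2
```

Call:
carry_out(motion=[[[0, -0.2, 0, 0], [0, -0.2, 0, 0], [0, 0, 0, 0]]])

```text
time_s: 13.68
eef_pos: [537.6, 120.3, 129.1]
eef_rot: [[-0.987, 0.162, -0.001], [0.162, 0.987, -0.0], [0.001, -0.0, -1.0]]
contact_force: [1.1, 2.0, 2.4]
opening: -0.2
grip_force: 0.7
```

Call:
carry_out(motion=[[[0, -0.15, 0, 0], [0, -0.15, 0, 0], [0, 0, 0, 0]]])

```text
time_s: 13.93
eef_pos: [537.2, 117.4, 129.1]
eef_rot: [[-0.987, 0.162, -0.001], [0.162, 0.987, -0.0], [0.001, -0.0, -1.0]]
contact_force: [1.0, 1.9, 1.7]
opening: -0.1
grip_force: 0.9
```

Call:
carry_out(motion=[[[0, -0.1, 0, 0], [0, -0.1, 0, 0], [0, 0, 0, 0]]])

```text
time_s: 14.18
eef_pos: [536.9, 115.5, 129.1]
eef_rot: [[-0.987, 0.162, -0.001], [0.162, 0.987, -0.0], [0.001, -0.0, -1.0]]
contact_force: [1.0, 2.7, 1.2]
opening: 0.2
grip_force: 1.1
```

Call:
carry_out(motion=[[[0, -0.1, 0, 0], [0, -0.1, 0, 0], [0, 0, 0, 0]]])

```text
time_s: 14.43
eef_pos: [536.8, 115.1, 129.2]
eef_rot: [[-0.987, 0.162, 0.0], [0.162, 0.987, 0.003], [0.0, 0.003, -1.0]]
contact_force: [1.2, 7.3, 0.5]
opening: 0.0
grip_force: 3.6
```

Force is rising at the predicted 69 mm stop. One more nudge, hold, then back off and lift.

Call:
carry_out(motion=[[[0, -0.1, 0, 0], [0, 0, 0, 0], [0, 0, 0, 0]]])

```text
time_s: 14.68
eef_pos: [536.8, 114.9, 129.2]
eef_rot: [[-0.987, 0.162, 0.001], [0.162, 0.987, 0.005], [-0.0, 0.005, -1.0]]
contact_force: [1.8, 9.1, -0.8]
opening: -0.0
grip_force: 4.8
```

Call:
carry_out(motion=[[[0, 0.5, 0, 0], [0, 0.7, 0, 0], [0, 0, -1.5, 0], [0, 0, -2, 0], [0, 0, -2.5, 0], [0, 0, -2.5, 0], [0, 0, 0, 0]]])

```text
time_s: 15.27
eef_pos: [541.9, 124.4, 220.0]
eef_rot: [[-0.987, 0.162, 0.01], [0.162, 0.987, -0.001], [-0.01, 0.001, -1.0]]
contact_force: [1.5, -0.1, 1.0]
opening: 0.1
grip_force: 0.0
```

```bash
python3 go.py 510.9 -7.4 215
python3 - <<'E'
from h import *
a=r.snapshot("side")[:,:,::-1]
cv2.imwrite("pics/6.png",cv2.resize(a[190:310,280:420],None,fx=5,fy=5,interpolation=cv2.INTER_CUBIC))
E
```

```text
t 15.2667 p [541.9 124.4 220. ] yaw_y 1.408 q6 -1.337 F [ 1.5 -0.1  1. ] open 0.1 grip 0.0
delta cm [  0.94 -13.51   0.48]
```

View pics/6.png

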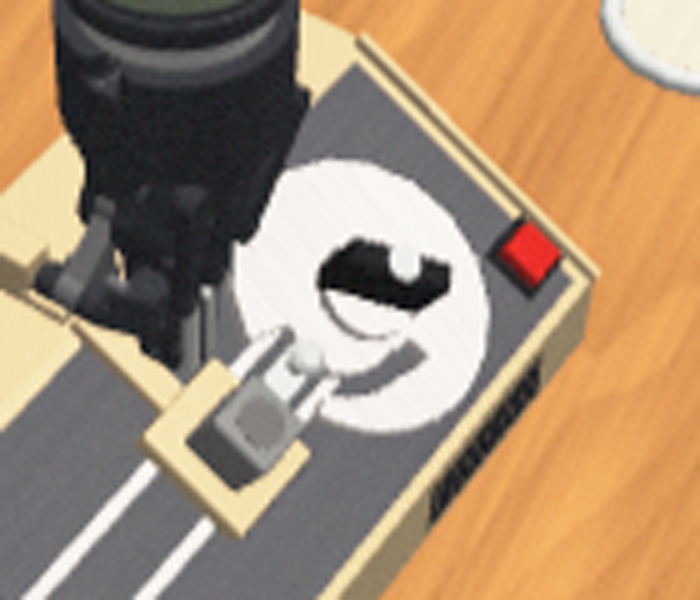

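The stud sits in the slot mouth at crop (305,360), with the cam still open. Now over the grip bar, turning −34°, jaw at 4 cm.

Call:
carry_out(motion=[[[0.1, -1.3, 0, 0], [0.1, -1.4, 0, 0], [0.1, -1.4, 0, 0], [0.1, -1.4, 0, 0], [0.1, -1.4, 0, 0], [0.1, -1.4, 0, 0], [0.1, -1.3, 0, 0], [0.1, -1.3, 0, 0], [0.1, -1.3, 0, 0], [0.1, -1.3, 0, 0], [0, 0, 0, -6], [0, 0, 0, -6], [0, 0, 0, -6], [0, 0, 0, -6], [0, 0, 0, -6], [0, 0, 0, -4], [0, 0, 1.5, 0], [0, 0, 1.5, 0], [0, 0, 0, 0], [0, 0, 0, 0]]], jaw=4.0)

```text
time_s: 16.98
eef_pos: [504.5, -7.5, 181.8]
eef_rot: [[-0.909, -0.417, -0.006], [-0.417, 0.909, 0.0], [0.005, 0.003, -1.0]]
contact_force: [0.1, -0.2, 0.5]
opening: 39.5
grip_force: 0.0
```

```bash
python3 go.py 510.9 -7.4 136
python3 - <<'E'
from h import *
a=r.snapshot("side")[:,:,::-1]
cv2.imwrite("pics/7.png",cv2.resize(a[170:290,290:430],None,fx=5,fy=5,interpolation=cv2.INTER_CUBIC))
E
```

```text
t 16.9833 p [504.5  -7.5 181.8] yaw_y 2.001 q6 -2.187 F [ 0.1 -0.2  0.5] open 39.5 grip 0.0
delta cm [-0.61 -0.27  4.58]
```

View pics/7.png

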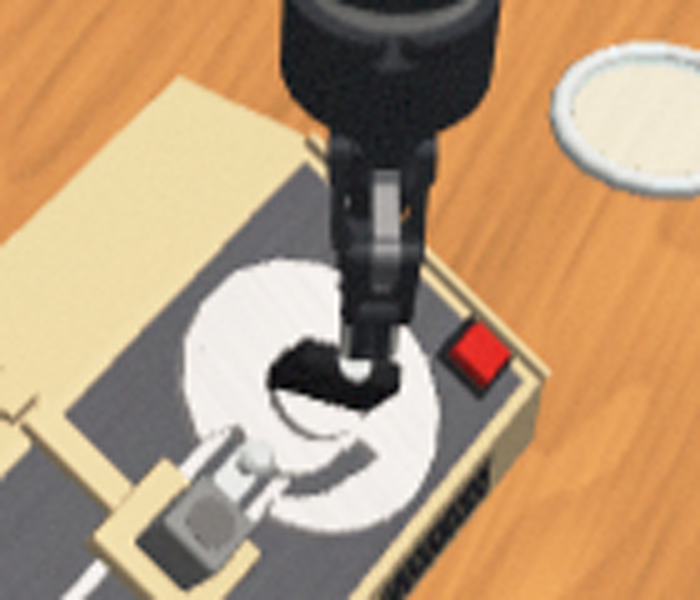

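The gripper is above the grip bar, which is centred near crop (345,370). I correct 6 mm and descend.

Call:
carry_out(motion=[[[-0.3, -0.1, 0, 0], [-0.3, -0.2, 0.6, 0], [0, 0, 0.8, 0], [0, 0, 0.8, 0], [0, 0, 0.8, 0], [0, 0, 0.5, 0], [0, 0, 0, 0], [0, 0, 0, 0]]])

```text
time_s: 17.7
eef_pos: [513.1, -7.2, 148.6]
eef_rot: [[-0.908, -0.418, -0.002], [-0.418, 0.909, 0.0], [0.001, 0.001, -1.0]]
contact_force: [-0.6, 0.7, -0.3]
opening: 40.1
grip_force: 0.0
```

```bash
python3 go.py 510.9 -7.4 136
```

```text
t 17.7 p [513.1  -7.2 148.6] yaw_y 2.002 q6 -2.185 F [-0.6  0.7 -0.3] open 40.1 grip 0.0
delta cm [0.2  0.07 1.26]
```

Call:
carry_out(motion=[[[0.1, 0, 0.5, 0], [0, 0, 0.5, 0], [0, 0, 0.2, 0], [0, 0, 0, 0]]])

```text
time_s: 18.03
eef_pos: [512.1, -7.7, 136.5]
eef_rot: [[-0.909, -0.418, -0.001], [-0.418, 0.909, 0.0], [0.001, 0.001, -1.0]]
contact_force: [-0.4, -0.8, -0.9]
opening: 40.1
grip_force: 0.0
```

Call:
carry_out(motion=[[[0, 0, 0, 0], [0, 0, 0, 0], [0, 0, 0, 0], [0, 0, 0, 0], [0, 0, 0, 0], [0, 0, 0, 0]]], jaw=2.2, squeeze=20)

```text
time_s: 18.53
eef_pos: [512.5, -7.4, 137.3]
eef_rot: [[-0.908, -0.418, -0.0], [-0.418, 0.908, 0.001], [0.0, 0.001, -1.0]]
contact_force: [-1.8, 2.5, 0.8]
opening: 21.7
grip_force: 1.3
```

Loosely seated around the bar. I turn clockwise in stages.

Call:
carry_out(motion=[[[0, 0, 0, 3], [0, 0, 0, 3], [0, 0, 0, 3], [0, 0, 0, 3], [0, 0, 0, 3], [0, 0, 0, 3], [0, 0, 0, 3], [0, 0, 0, 3], [0, 0, 0, 3], [0, 0, 0, 3], [0, 0, 0, 0]]])

```text
time_s: 19.45
eef_pos: [510.9, -6.2, 136.8]
eef_rot: [[-0.996, 0.094, -0.004], [0.094, 0.996, 0.003], [0.004, 0.002, -1.0]]
contact_force: [-4.2, 4.9, 3.3]
opening: 21.8
grip_force: 3.2
```

Call:
carry_out(motion=[[[0, 0, 0, 3], [0, 0, 0, 3], [0, 0, 0, 3], [0, 0, 0, 3], [0, 0, 0, 3], [0, 0, 0, 3], [0, 0, 0, 3], [0, 0, 0, 3], [0, 0, 0, 3], [0, 0, 0, 3], [0, 0, 0, 0]]])

```text
time_s: 20.37
eef_pos: [512.1, -6.8, 137.2]
eef_rot: [[-0.816, 0.578, -0.001], [0.578, 0.816, 0.002], [0.002, 0.001, -1.0]]
contact_force: [-3.6, 5.3, 1.6]
opening: 22.4
grip_force: 7.1
```

```bash
python3 go.py 510.9 -7.4 136; python3 -c "
from h import *
print(np.round(r.get_state()['torque'],2))"
```

```text
t 20.3667 p [512.1  -6.8 137.2] yaw_y 0.955 q6 -1.138 F [-3.6  5.3  1.6] open 22.4 grip 7.1
delta cm [ 0.06 -0.11  0.12]
[0.82 0.35 0.23]
```

Call:
carry_out(motion=[[[0, 0, 0, 3], [0, 0, 0, 3], [0, 0, 0, 3], [0, 0, 0, 3], [0, 0, 0, 3], [0, 0, 0, 0]]])

```text
time_s: 20.87
eef_pos: [512.1, -7.0, 137.6]
eef_rot: [[-0.639, 0.769, -0.001], [0.769, 0.639, 0.001], [0.002, -0.0, -1.0]]
contact_force: [-3.5, 3.7, 3.3]
opening: 21.9
grip_force: 10.6
```

Call:
carry_out(motion=[[[0, 0, 0, 3], [0, 0, 0, 3], [0, 0, 0, 2], [0, 0, 0, 0]]])

```text
time_s: 21.2
eef_pos: [512.2, -7.1, 137.6]
eef_rot: [[-0.526, 0.851, -0.001], [0.851, 0.526, 0.001], [0.001, -0.0, -1.0]]
contact_force: [-3.2, 3.8, 4.3]
opening: 22.0
grip_force: 8.2
```

```bash
python3 go.py 510.9 -7.4 136
python3 - <<'E'
from h import *
print(np.round(r.get_state()['torque'],2))
a=r.snapshot("side")[:,:,::-1]
cv2.imwrite("pics/8.png",cv2.resize(a[170:310,270:430],None,fx=4,fy=4,interpolation=cv2.INTER_CUBIC))
E
```

```text
t 21.2 p [512.2  -7.1 137.6] yaw_y 0.554 q6 -0.738 F [-3.2  3.8  4.3] open 22.0 grip 8.2
delta cm [ 0.04 -0.12  0.16]
[0.68 0.42 0.17]
```

The picture quota is used up, so from here I check by force and colour masks. I turn on until the stop shows in the torque.

Call:
carry_out(motion=[[[0, 0, 0, 2], [0, 0, 0, 2], [0, 0, 0, 2], [0, 0, 0, 0]]])

```text
time_s: 21.58
eef_pos: [512.2, -7.2, 137.6]
eef_rot: [[-0.434, 0.901, -0.001], [0.901, 0.434, 0.001], [0.001, -0.001, -1.0]]
contact_force: [-3.7, 3.6, 3.8]
opening: 21.8
grip_force: 8.8
```

```bash
python3 go.py; python3 -c "
from h import *
print(np.round(r.get_state()['torque'],2))"
```

```text
t 21.5833 p [512.2  -7.2 137.6] yaw_y 0.449 q6 -0.633 F [-3.7  3.6  3.8] open 21.8 grip 8.8
[0.59 0.44 0.18]
```

Call:
carry_out(motion=[[[0, 0, 0, 2], [0, 0, 0, 2], [0, 0, 0, 2], [0, 0, 0, 0]]])

```text
time_s: 21.92
eef_pos: [511.9, -6.7, 137.8]
eef_rot: [[-0.34, 0.94, -0.002], [0.94, 0.34, 0.002], [0.002, -0.001, -1.0]]
contact_force: [-4.1, 5.4, 5.5]
opening: 21.8
grip_force: 31.7
```

```bash
python3 go.py; python3 -c "
from h import *
print(np.round(r.get_state()['torque'],2))"
```

```text
t 21.9167 p [511.9  -6.7 137.8] yaw_y 0.347 q6 -0.53 F [-4.1  5.4  5.5] open 21.8 grip 31.7
[0.96 0.62 0.87]
```

Torque about z jumped from 0.18 to 0.87 N m at the predicted yaw, so the stop is reached. I open and lift straight away.

Call:
carry_out(motion=[[[0, 0, 0, 0], [0, 0, 0, 0], [0, 0, 0, 0], [0, 0, 0, 0], [0, 0, 0, 0]]], jaw=4.5)

```text
time_s: 22.33
eef_pos: [512.9, -8.1, 137.3]
eef_rot: [[-0.337, 0.942, 0.0], [0.942, 0.337, -0.0], [-0.001, 0.0, -1.0]]
contact_force: [1.4, 0.2, -0.2]
opening: 45.0
grip_force: 0.0
```

Call:
carry_out(motion=[[[0, 0, -0.5, 0], [0, 0, -1, 0], [0, 0, -2, 0], [0, 0, -2.5, 0], [0, 0, -2.5, 0], [0, 0, -2.5, 0], [-2, 0, -1, 0], [-3, 0, 0, 0], [-3, 0, 0, 0], [-3, 0, 0, 0], [-3, 0, 0, 0], [-3, 0, 0, 0], [-3, 0, 0, 0], [0, 0, 0, 0]]])

```text
time_s: 23.5
eef_pos: [581.4, -201.6, 258.3]
eef_rot: [[-0.333, 0.943, 0.003], [0.943, 0.333, -0.004], [-0.005, 0.001, -1.0]]
contact_force: [1.1, 0.1, 0.6]
opening: 45.3
grip_force: 0.0
```

```bash
python3 go.py
python3 - <<'E'
from h import *
z=np.load("box.npz");D,Dp=z["D"],z["Dp"]
def ond(n,uv,h):
    o,d=ray(n,uv);nz=D[:,2];k=((Dp+nz*h-o)@nz)/(d@nz);return D.T@(o+d*k-Dp)
img=r.snapshot("side");ref=cv2.imread("pics/side0.png")[:,:,::-1]
for nm,im in(("ref",ref),("now",img)):
    for what,h,c,rad in(("cube",44,100-(11 if nm=="ref" else 79),14),("bar",40,-65,30)):
        pr=proj("side",Dp+D@np.array([0,c,h])).round().astype(int);w=40 if what=="cube" else 22
        sub=im[pr[1]-w:pr[1]+w,pr[0]-w:pr[0]+w].astype(int)
        mx,mn=sub.max(2),sub.min(2)
        if what=="bar": m=(mx<45)
        else: m=(mx-mn<14)&(mx>95)&(mx<165)
        n,l,st,ce=cv2.connectedComponentsWithStats(m.astype(np.uint8))
        for k in np.argsort(-st[1:,4])[:2]+1:
            uv=ce[k]+pr-w;pts=np.argwhere(l==k)[:,::-1].astype(np.float32);vx=cv2.fitLine(pts,cv2.DIST_L2,0,.01,.01).ravel()[:2]
            q=ond("side",uv,h);q2=ond("side",uv+10*vx,h)-q
            print(nm,what,st[k,4],uv.round(1),q.round(1),"ang",round(float(np.arctan2(q2[1],q2[0])),2))
E
```

```text
t 23.5 p [ 581.4 -201.6  258.3] yaw_y 0.339 q6 -0.812 F [1.1 0.1 0.6] open 45.3 grip 0.0
ref cube 2132 [328.3 298.6] [-24.1  75.   44. ] ang -1.35
ref cube 809 [306.1 267.5] [46.6 61.5 44. ] ang -1.85
ref bar 186 [355.8 245.2] [  2.9 -58.3  40. ] ang -2.5
ref bar 8 [379.1 240.8] [ -27.8 -108.3   40. ] ang 2.3
now cube 1823 [334.8 275. ] [-4.1 28.6 44. ] ang 2.54
now cube 426 [302.  274.2] [43.7 77.8 44. ] ang -0.94
now bar 183 [355.9 246.8] [  0.6 -55.7  40. ] ang 2.47
now bar 8 [379.  240.2] [ -26.9 -109.    40. ] ang 2.21
```

Run:
```python
from h import *
z=np.load("box.npz");D,Dp=z["D"],z["Dp"]
def ond(n,uv,h):
    o,d=ray(n,uv);nz=D[:,2];k=((Dp+nz*h-o)@nz)/(d@nz);return D.T@(o+d*k-Dp)
P=lambda a,b,c:Dp+D@np.array([a,b,c])
ref=cv2.imread("pics/side0.png");now=r.snapshot("side")[:,:,::-1].copy();cv2.imwrite("pics/9.png",now)
cr={}
for nm,im,c in(("ref",ref,89),("now",now,21)):
    # beige mask within the deck: plate's front corners below the cube
    poly=np.array([proj("side",P(a,b,12)) for a,b in((-50,140),(-50,-20),(38,-20),(38,140))]).astype(np.int32)
    roi=np.zeros(im.shape[:2],np.uint8);cv2.fillPoly(roi,[poly],1)
    h=cv2.cvtColor(im,cv2.COLOR_BGR2HSV);m=((h[...,1]>55)&(h[...,2]>110)&(roi>0)).astype(np.uint8)
    n,l,st,ce=cv2.connectedComponentsWithStats(m);k=1+st[1:,4].argmax()
    q=np.array([ond("side",(u,v),14) for v,u in np.argwhere(l==k)])
    fr=q[(q[:,0]<-18)&(q[:,0]>-30)]
    print(nm,st[k,4],"plate front y range",np.percentile(fr[:,1],[2,50,98]).round(1),"expected centre near",c)
    # tray pin check: darker blob in the tray from the standing pin
print("pin px",proj("side",[451.4,325.7,114]).round())
def pinpatch(im,P):u,v=proj("side",P).astype(int);return im[v-1:v+2,u-1:u+2].mean((0,1)).round()
for Z in(30,60,90,112):print(Z,pinpatch(ref,[451.4,325.7,Z]),pinpatch(now,[451.4,325.7,Z]))
```

```text
ref 455 plate front y range [ 68.1  92.4 116. ] expected centre near 89
now 427 plate front y range [ 0.6 25.4 49.3] expected centre near 21
pin px [311. 400.]
30 [230. 234. 239.] [104. 105. 104.]
60 [232. 235. 240.] [104. 106. 105.]
90 [230. 234. 239.] [193. 196. 196.]
112 [228. 233. 237.] [225. 229. 228.]
```

Carriage moved 67 mm from a start of about 11 mm, which puts it home at about 78 mm. The cam reached its stop by torque, the pin still stands in the tray and the arm is clear. Handing in.

```bash
python3 -c "
from plant import r
print(r.close_job())"
```

```text
the job is handed in; nothing more can be done
None
```

The job is handed in, verdict not shown: the pin stands in the tray, the carriage measures about 78 mm (home is 79), and the cam was turned until torque jumped at the expected stop (its angle was not read precisely); the arm is clear and went nowhere near the bystanders.

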